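Clear the film box and hold its sprung cover ready

TASK

Take the lens jar off the cover of the film box and seat it fully down in the round rest beside the box, then stand the loupe upright, centred, on top of the jar. Then take the box's cover by its lug, raise it a little past its balance point (which is at 60 degrees open) without letting it fly open or fall shut, ease it back and hold it still about ten degrees below the balance point, so that it would shut itself if let go: finish while still holding the lug. Leave the developing tank and the black film canister alone.

Things in the scene. Friction and masses are not known exactly. Their poses are not given: they have to be found in the camera images.
- lens_jar_mid (a point): Lens jar: clear round screw jar with a wider black lid, loose, standing upright on the closed cover. 42 mm tall; body 51 mm across, lid (its top 12 mm) 54 mm across with a flat top. This point is its centre, 21 mm above its underside; z points up through the lid.
- loupe_mid (a point): Film loupe: black round eyepiece (42 mm across) on a clear foot (40 mm across, the lower 22 mm), 48 mm tall, loose, standing upright on the closed cover. This point is its centre, 24 mm above its underside; z points up.
- pocket (a point): Round black rest fixed on the bench, 86 mm across and 18 mm high, with a round open pocket, 62 mm across and 12 mm deep. This point is the centre of the pocket's floor, 6 mm above the bench; z up.
- cover_hinge (a point): Middle of the hinge line of the film box's cover. The box is grey, 170 mm deep by 200 mm wide, fixed on the bench; its cover is a flat plate 10 mm thick whose top lies 88 mm above the bench when shut, 5 mm above this point. x points from the lug side to the hinge side, horizontally; y lies along the hinge line; z up. The cover reaches 171 mm from here to -x when shut and its front edge rises as it opens.
- lug_grip (a point): Where to take the lug: a black upright tongue, 14 mm thick (along y, its two flat sides), 22 to 26 mm high, that sticks out 53 mm from the middle of the cover's front edge, with free air below it. This point is at mid-thickness and mid-height, 27 mm out from the cover's edge, 198 mm from the hinge line; it moves and turns with the cover. x points from the lug to the hinge, y along the hinge line (so a pinch across y can swivel on the lug as the cover turns).
- cover (a joint): Opening angle of the cover in rad: 0 shut and level, stop at 1.8. Cover with lug weighs 0.8 kg and is part-carried by a torsion spring: below the balance point at 1.05 (60 degrees) it falls shut by itself, above it swings open by itself; near there 1 N at the lug holds it.
- tank: Developing tank, black round can with a red cap, 70 mm across, 116 mm high, loose on the bench; to be left alone. Origin at the centre of its underside.
- canister: Black film canister, 34 mm across, 51 mm high, loose on the bench beyond the rest; to be left alone. Origin at the centre of its underside.
Things that resemble listed ones, but are neither listed nor needed, are in the scene too. What is shaped like the part that bears lens_jar_mid but turquoise is not meant.

How it is judged:
By the outcome, as a careful person would: the job done as asked, in the order asked, and still so for the second after the job is handed in, while the arm keeps its last pose, push and grip.
It also fails if it takes over 67 s, if anything falls off the work surface, if the arm or the gripper's body presses on something with over 40 N, if the wrist force passes 120 N, or if a joint passes its speed limit or range.

ROBOT

A 7-joint arm with a two-finger parallel gripper is mounted at the origin on a cart in front of the work surface, level with it; the furniture and walls round the work are solid. World frame = base frame: x ahead of the robot, y to its left, z up, the work surface at z = 0. Lengths are in m, angles in rad, forces in N, time in s.
With the tool pointing down it reaches from about 0.425 to 0.875 m from the base axis. Payload 9.9 kg.
Tool frame: the origin (TCP) lies between the finger pads; the fingertips stand 11 mm ahead of it and the grasp point (between the pads) lies 8 mm behind it; x points along the fingers, y is the direction in which the jaws open and shut, and the axes are right-handed (so a half turn about x gives the same grasp; the last joint's range is limited). The gripper opens to 85 mm and grips with 20 to 120 N. Pads are 22 mm wide; open, the fingers measure 114 mm over their backs; the gripper's body (76 mm by 85 mm) begins 54 mm behind the grasp point. The pads swing forward as they close: fully open they stand 13 mm farther back than shut.
Start: joints at [-1.226, 0.576, 0.025, 1.437, -0.015, 1.129, -0.057], TCP at [0.281, 0.614, 0.242] pointing down, gripper open.
Joint ranges: [-2.76, 2.76], [-0.34, 2.15], [-1.52, 1.57], [0.19, 2.46], [-1.09, 4.23], [0.17, 1.99], [-2.82, 2.82]. Speed limits (rad/s): [2.22, 2.22, 3.01, 3.01, 3.14, 3.14, 3.14].

INTERFACE

Orientations are given as [roll, pitch, yaw] about the fixed x, y, z axes, in that order (R = Rz(yaw) Ry(pitch) Rx(roll)).
In Python, from station import * gives the robot as it stands.
- The arm moves only by the shell command python3 -m crank 'ROWS' [OPENING]. ROWS is JSON, a list of rows, each an object with "xyz": the shift along the tool's x, y, z in cm, a list of three; "spin": the turn about the tool's x in rad. In form: [{"xyz": [x, y, z], "spin": spin}, ...]. A call has 1 to 20 rows; each row is the pose to reach, as a shift and turn from the pose commanded when the call began, along the tool's axes at that moment; what a row does not reach only later rows make up. A row lasts 1/12 s, in which the tool goes at most 41.7 mm and 7.16 degrees, less where a joint would pass 70% of its speed; a pose out of reach is approached as far as the arm can. A call with a gripper value outside its range is refused whole. OPENING is the finger opening in cm, from 0 to 8.54, set as the call begins (- or left out, the last holds). The fingers move at their own pace and stop on an object; the grip force is fixed at half the most. Time passes only in rows, so rows that repeat a pose let the fingers close. It gives the time, the measured TCP pose, the force and the opening at its end, in the units of the state.
- state(): the state, without advancing time (a new reading comes with each control period).
- camera(name): name is "scene" or "top"; returns (picture, depth): 400x640x3 uint8, blue, green, red; 400x640 float32, m along the optical axis (not along the pixel's ray), 0 where there is no reading.
- calibration(name): a dict with "fovy" (degrees; the focal length in pixels is half the picture's height over the tangent of half this angle, whatever the lens; pixels are square), "cx", "cy" (the principal point, pixels), "k1" (the pictures are not rectified: a ray, as slopes to the right and down, at radius r is drawn at 1 + k1 r^2 times it, then the intrinsics apply), "extrinsics" (4x4, takes a point from camera to world coordinates). Camera axes: x right, y down, z forward; pixel columns grow to the right and rows downward; lengths in m; the calibration is good to about 2 mm. A picture is of the moment at which its call begins. calibration takes no time and is no camera call.
- finish_job(): hands the job in, once; it reports no verdict.
Trained networks look in the newest picture that a camera, given by its name, has taken for a name from the list of things; names that differ only in an ending like _2 or _b are one class to them, and where a whole thing is asked for, a point or a joint stands for the part that bears it (a point fixed in the world has none). Each returns a list of dicts, best first, with "p" (0 to 1); they miss things now and then, are a little off and sometimes report something else, mostly with a low value. They report only what shows in the picture. A call takes as long as a camera call. They do not tell look-alikes from the thing itself.
- find_in(name, camera): "rect" ([centre column, centre row, width, height] in pixels, round what is visible of it).
- landmark_of(name, camera): "uv" ([column, row] in pixels: a listed point, or the origin of a listed thing).
The state is a dict: "clock": time; "joint_pos": joint angles; "joint_velocities": joint speeds; "joint_torque": joint torques, N m; "eef_pos": TCP position; "orientation": TCP orientation; "wrist_force": force on the tool from outside, world axes, zero at the start; "moment": the same for the moment, N m; "opening": opening from 0.0 (shut) to 1.0 (fully open).
Only numpy, scipy, OpenCV 4.12 (cv2) and the standard library are available. Lean on these libraries where they do the work, as an engineer would, in place of code of your own. Each camera call takes 0.05 s, during which the arm holds its last target.

## Working session

There is one attempt and no reset: what is moved stays moved. The work goes in short steps, Python scripts to look and compute and a shell command to move; the robot and the scene stay as the last step left them, time stands still between calls to the robot, and variables do not carry over. Pictures are saved under pics/ and viewed, and the job is handed in when it is done.

```bash
ls; mkdir -p pics; python3 - <<'E'
from station import *
import cv2
print(state())
for n in ("scene","top"):
    p,d=camera(n); cv2.imwrite(f"pics/{n}0.png",p); c=calibration(n); print(n,c)
    for t in ("lens_jar_mid","loupe_mid","pocket","cover_hinge","lug_grip","tank","canister"):
        print(t,[(x['uv'],round(x['p'],2)) for x in landmark_of(t,n)][:3])
print(state()['clock'])
E
```

```text
pics
{'clock': 0.0, 'joint_pos': array([-1.22582957,  0.57652669,  0.02485976,  1.43792443, -0.0149915 ,
        1.12898442, -0.05650049]), 'joint_velocities': array([-2.60976513e-04,  1.71389509e-04,  3.37239590e-04, -1.08810463e-03,
        9.44963881e-04, -8.02534974e-04, -1.84046594e-05]), 'joint_torque': array([ 3.92315196e-04, -7.65763021e+01,  2.25003093e+00, -2.85969061e+01,
        1.52976264e-02,  1.25018915e-02, -5.16819807e-05]), 'eef_pos': array([0.28045381, 0.61349784, 0.24144084]), 'orientation': array([-1.50874481,  1.56913825, -1.93748769]), 'wrist_force': array([ 0.12826616,  0.17053291, -0.1223523 ]), 'moment': array([ 0.01283657,  0.01019857, -0.06169972]), 'opening': 1.0021666696161489}
scene {'fovy': 50.24176263933546, 'cx': 320.31210679259914, 'cy': 201.60265967133816, 'k1': -0.08235016487453813, 'extrinsics': array([[-0.76581782, -0.46471333,  0.44448238, -0.01599236],
       [-0.64277809,  0.5328099 , -0.55040889,  0.86711211],
       [ 0.01895773, -0.70721647, -0.70674286,  0.87113716],
       [ 0.        ,  0.        ,  0.        ,  1.        ]])}
lens_jar_
[... 200 characters left out ...]
: 42.82490296549694, 'cx': 325.46119288716585, 'cy': 200.41986130261202, 'k1': -0.006430317825631101, 'extrinsics': array([[ 0.02480778, -0.99761196,  0.06445895,  0.35216405],
       [-0.9995626 , -0.02371458,  0.01766983,  0.25786498],
       [-0.01609902, -0.06486911, -0.99776391,  1.19742368],
       [ 0.        ,  0.        ,  0.        ,  1.        ]])}
lens_jar_mid [([378.0, 115.3], 0.86), ([260.5, 289.2], 0.82), ([227.3, 237.7], 0.73)]
loupe_mid [([416.8, 109.3], 0.74)]
pocket [([307.5, 186.9], 0.95)]
cover_hinge [([386.4, 85.7], 0.74)]
lug_grip [([417.6, 172.6], 0.89)]
tank [([419.0, 108.9], 0.61), ([233.8, 178.9], 0.56), ([377.1, 114.7], 0.41)]
canister [([252.0, 136.5], 0.58)]
0.8
```

View pics/scene0.png

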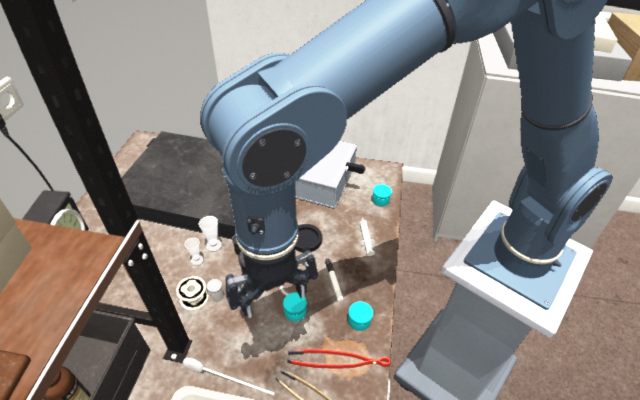

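View pics/top0.png

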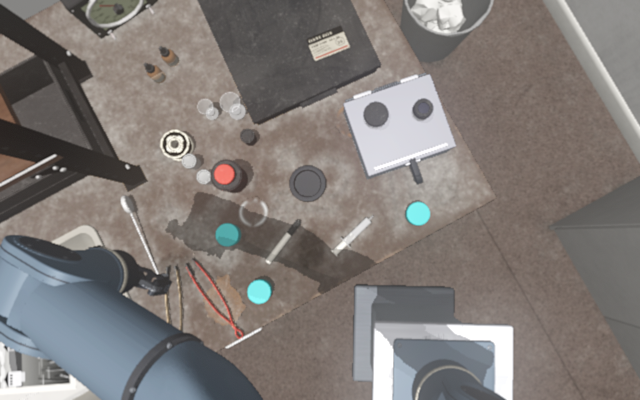

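Top view: the box is at about (400,125). On its cover are a larger black disc at (376,114) and a smaller one at (423,109). The lug is at (417,172), the rest at (307,183), the tank at (226,175) and the canister at (248,136). Three turquoise jars, at (418,213), (227,235) and (259,291), are look-alikes. I'll measure next and enlarge the cover.

```bash
cat > h.py <<'E'
from station import *
import numpy as np, cv2
def ray(n,u,v):
    c=calibration(n); f=200/np.tan(np.radians(c['fovy'])/2)
    K=np.array([[f,0,c['cx']],[0,f,c['cy']],[0,0,1.]])
    q=cv2.undistortPoints(np.array([[[u,v]]],float),K,np.array([c['k1'],0,0,0,0]))[0,0]
    return q,c['extrinsics']
def at_z(n,u,v,z):
    q,E=ray(n,u,v); d=E[:3,:3]@[q[0],q[1],1]; o=E[:3,3]; return o+d*(z-o[2])/d[2]
def cloud(n,d):
    c=calibration(n); f=200/np.tan(np.radians(c['fovy'])/2)
    K=np.array([[f,0,c['cx']],[0,f,c['cy']],[0,0,1.]])
    uu,vv=np.meshgrid(np.arange(640.),np.arange(400.))
    q=cv2.undistortPoints(np.stack([uu,vv],-1).reshape(-1,1,2),K,np.array([c['k1'],0,0,0,0])).reshape(400,640,2)
    P=np.concatenate([q,np.ones((400,640,1))],-1)*d[...,None]
    E=c['extrinsics']; return P@E[:3,:3].T+E[:3,3]
def proj(n,p):
    c=calibration(n); f=200/np.tan(np.radians(c['fovy'])/2); E=c['extrinsics']
    q=E[:3,:3].T@(np.array(p)-E[:3,3]); x,y=q[:2]/q[2]; s=1+c['k1']*(x*x+y*y); return c['cx']+f*x*s,c['cy']+f*y*s
def tool():
    from scipy.spatial.transform import Rotation as R
    s=state(); return np.array(s['eef_pos']), R.from_euler('xyz',s['orientation']).as_matrix(), s
E
python3 - <<'E'
from h import *
p,d=camera("top"); P=cloud("top",d); np.save("P.npy",P); cv2.imwrite("pics/top1.png",p)
cv2.imwrite("pics/crop1.png",cv2.resize(p[60:230,240:470],None,fx=3.3,fy=3.3,interpolation=cv2.INTER_CUBIC))
g=p.max(2)
for nm,(u,v),(zl,zh),r in [("jar",(376,114),(.10,.16),25),("loupe",(423,109),(.10,.16),22),("cover",(400,140),(.08,.093),70),("lug",(417,172),(.05,.1),14),("rest",(307,183),(.01,.03),30),("tank",(227,175),(.06,.14),28),("can",(248,137),(.03,.07),15)]:
    uu,vv=np.meshgrid(range(640),range(400)); m=(np.hypot(uu-u,vv-v)<r)&(P[...,2]>zl)&(P[...,2]<zh)
    Q=P[m]; (c,s,a)=cv2.minAreaRect(Q[:,:2].astype(np.float32)*1000)
    print(nm,m.sum(),"z",np.round(np.percentile(Q[:,2],[5,50,95]),4),"rect",np.round(c,1),np.round(s,1),round(a,1), "circ",cv2.minEnclosingCircle(Q[:,:2].astype(np.float32)*1000))
    print(np.round(at_z("top",u,v,np.median(Q[:,2])),4))
p0,R,s=tool(); print(p0,R.round(3))
E
```

```text
jar 532 z [0.1156 0.1293 0.1325] rect [608.3 175.1] [52.9 51.2] 70.9 circ ((608.7386474609375, 175.1011505126953), 26.96912384033203)
[0.6072 0.1742 0.1293]
loupe 355 z [0.1169 0.1321 0.1373] rect [621.8  75.3] [41.7 40.8] 70.1 circ ((622.4557495117188, 75.83297729492188), 21.70705223083496)
[0.6194 0.0755 0.1321]
cover 6559 z [0.0834 0.0873 0.0909] rect [576.3 112.6] [233.3 204.9] 20.2 circ ((589.538818359375, 121.5040283203125), 132.1913299560547)
[0.5606 0.1173 0.0873]
lug 217 z [0.0805 0.0921 0.0961] rect [495.2  86.4] [36.6 57.9] 89.8 circ ((495.8084716796875, 76.97118377685547), 29.69137191772461)
[0.4902 0.08   0.0921]
rest 509 z [0.0124 0.0171 0.0208] rect [467.8 322.3] [84.3 82.5] 46.4 circ ((468.3042297363281, 322.8085021972656), 42.915714263916016)
[0.468  0.3227 0.0171]
tank 842 z [0.0884 0.0997 0.1182] rect [474. 496.] [69.  67.9] 47.4 circ ((473.6981506347656, 496.2811584472656), 35.2082405090332)
[0.4733 0.4925 0.0997]
can 182 z [0.0409 0.0496 0.0532] rect [575.6 461.1] [41.8 33.1] 2.4 circ ((575.9993896484375, 456.1630859375), 23.551246643066406)
[0.567  0.4584 0.0496]
[0.28063646 0.61391018 0.24230539] [[-0.     0.416  0.909]
 [ 0.     0.909 -0.416]
 [-1.     0.    -0.   ]]
```

View pics/crop1.png

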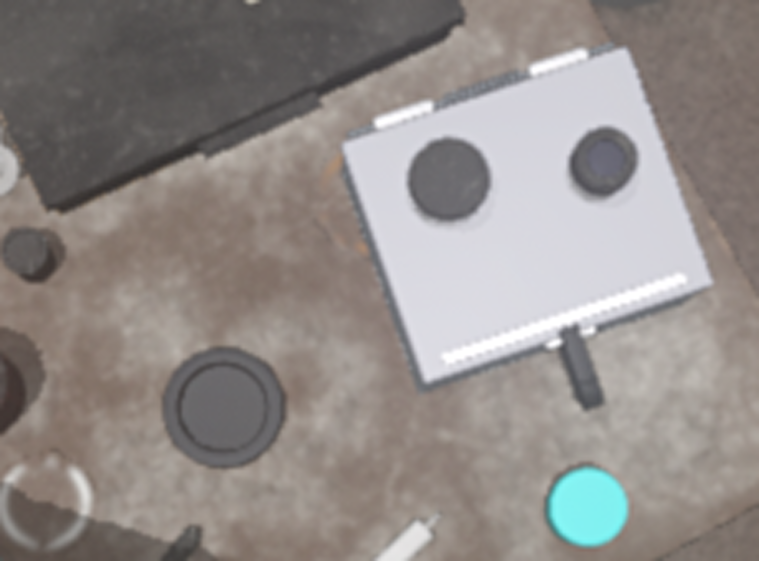

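Candidates for the lens jar in the top view: the black lid at (376,114) on the cover, and turquoise jars at (418,213), (227,235) and (259,291). The black one fits: its lid measures 54 mm, it stands on the cover, and turquoise is excluded. The crop confirms this, and the loupe with its lens is at (423,109). Next I'll fit the box frame and work out the first move.

```bash
python3 - <<'E'
from h import *
P=np.load("P.npy"); p=cv2.imread("pics/top1.png")
uu,vv=np.meshgrid(range(640),range(400))
bright=(p.min(2)>120)&(uu>335)&(uu<465)&(vv>65)&(vv<185)&(P[...,2]>.08)&(P[...,2]<.097)
m=cv2.morphologyEx(bright.astype(np.uint8),cv2.MORPH_OPEN,np.ones((5,5)))
Q=P[m>0]; c,s,a=cv2.minAreaRect(Q[:,:2].astype(np.float32)*1000); print("cover",c,s,a,np.median(Q[:,2]))
bx=cv2.boxPoints((c,s,a)); print(bx.round(1))
dark=(p.max(2)<90)&(uu>405)&(uu<430)&(vv>155)&(vv<187)&(P[...,2]>.06)&(P[...,2]<.11)
Q=P[dark]; print("lug",dark.sum(),cv2.minAreaRect(Q[:,:2].astype(np.float32)*1000),np.percentile(Q[:,2],[5,50,95]))
print([at_z("top",*x['uv'],.083) for x in landmark_of("lug_grip","top")],[at_z("top",*x['uv'],.083) for x in landmark_of("cover_hinge","top")])
print("case",np.percentile(P[60:110,250:340,2],[10,50,90]))
E
```

```text
cover (598.3580322265625, 120.6942138671875) (185.13992309570312, 204.9188690185547) 20.30073356628418 0.08731109090157618
[[476.  184.7]
 [547.1  -7.5]
 [720.7  56.7]
 [649.6 248.9]]
lug 13 ((486.0374755859375, 86.35242462158203), (42.4373779296875, 9.645247459411621), 33.72438049316406) [0.08209395 0.08764985 0.09271925]
[array([0.48829892, 0.07651273, 0.083     ])] [array([0.67918268, 0.14069432, 0.083     ])]
case [0.04852612 0.06508157 0.06817787]
```

```bash
python3 -m crank '[{"xyz":[4,-26.3,48],"spin":-0.75},{"xyz":[4,-26.3,48],"spin":-0.75},{"xyz":[4,-26.3,48],"spin":-0.75},{"xyz":[4,-26.3,48],"spin":-0.75},{"xyz":[4,-26.3,48],"spin":-0.75},{"xyz":[4,-26.3,48],"spin":-0.75},{"xyz":[4,-26.3,48],"spin":-0.75},{"xyz":[4,-26.3,48],"spin":-0.75},{"xyz":[4,-26.3,48],"spin":-0.75},{"xyz":[4,-26.3,48],"spin":-0.75},{"xyz":[4,-26.3,48],"spin":-0.75},{"xyz":[4,-26.3,48],"spin":-0.75},{"xyz":[4,-26.3,48],"spin":-0.75},{"xyz":[4,-26.3,48],"spin":-0.75},{"xyz":[4,-26.3,48],"spin":-0.75},{"xyz":[4,-26.3,48],"spin":-0.75},{"xyz":[4,-26.3,48],"spin":-0.75}]' 8.54
cat > aim.py <<'E'
# usage: python3 aim.py x y z [yaw_of_tool_y_deg]: shift in tool axes (cm) to reach the point
import sys; from h import *
p,R,s=tool(); t=np.array(list(map(float,sys.argv[1:4])))
print("p",p.round(4),"yaw_y",round(np.degrees(np.arctan2(R[1,1],R[0,1])),2),"shift",((t-p)@R*100).round(2),"F",s['wrist_force'].round(2),"M",s['moment'].round(2),"op",round(s['opening'],3),"t",round(s['clock'],2),"j",s['joint_pos'].round(2))
E
python3 aim.py 0.608 0.1748 0.113
python3 - <<'E'
from h import *
p,d=camera("scene"); cv2.imwrite("pics/s2.png",p)
for t in ("lens_jar_mid","loupe_mid","pocket","cover_hinge","lug_grip"):
    print(t,[(x['uv'],round(x['p'],2)) for x in landmark_of(t,"scene")][:3])
E
```

```text
clock: 2.37
eef_pos: [0.6072, 0.1766, 0.2024]
orientation: [1.644, 1.57, 1.966]
wrist_force: [-0.7, 0.5, -0.7]
opening: 1.0
p [0.6072 0.1766 0.2024] yaw_y 108.49 shift [ 8.94 -0.2   0.02] F [-0.69  0.52 -0.65] M [-0.01  0.01 -0.02] op 1.0 t 2.37 j [-0.27  0.55 -0.13  1.61  0.08  0.99  1.46]
lens_jar_mid [([300.6, 161.1], 0.87), ([379.4, 194.3], 0.77), ([295.8, 303.7], 0.75)]
loupe_mid [([321.6, 137.7], 0.8)]
pocket [([305.2, 239.8], 0.88)]
cover_hinge [([292.0, 151.4], 0.95)]
lug_grip [([354.8, 169.0], 0.69)]
```

View pics/s2.png

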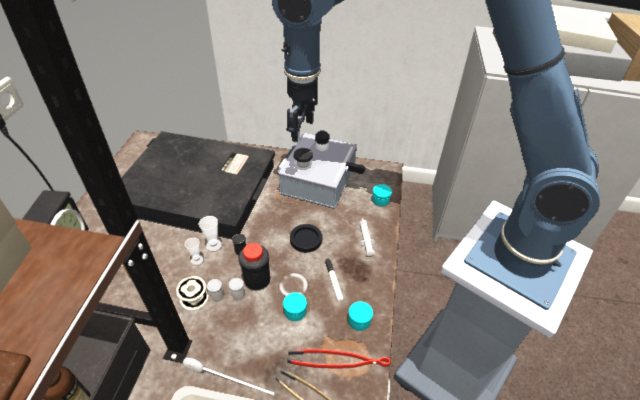

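The scene view shows the gripper just over the box. The jar is at (303,155), the loupe at (321,138), the lug at (356,168) and the rest at (306,238). I'll cross-check positions using the scene camera.

```bash
python3 - <<'E'
from h import *
for n,u,v,z in [("jar",300.6,161.1,.109),("loupe",321.6,137.7,.112),("pocket",305.2,239.8,.006),("hinge",292,151.4,.083),("lug",354.8,169,.083)]:
    print(n,at_z("scene",u,v,z).round(4))
for n,u,v,z in [("jar",378,115.3,.109),("loupe",416.8,109.3,.112),("pocket",307.5,186.9,.006)]:
    print(n,"top",at_z("top",u,v,z).round(4))
p=cv2.imread("pics/s2.png"); cv2.imwrite("pics/s2c.png",cv2.resize(p[115:265,255:415],None,fx=4,fy=4,interpolation=cv2.INTER_CUBIC))
p,d=camera("scene"); P=cloud("scene",d)
uu,vv=np.meshgrid(range(640),range(400))
for nm,(u,v),(zl,zh),r in [("jarlid",(303,155),(.12,.135),14),("loupe",(321,136),(.125,.145),12),("rest",(306,238),(.013,.025),22)]:
    m=(np.hypot(uu-u,vv-v)<r)&(P[...,2]>zl)&(P[...,2]<zh); Q=P[m]
    print(nm,m.sum(),np.median(Q[:,2]),cv2.minEnclosingCircle(Q[:,:2].astype(np.float32)*1000))
E
```

```text
jar [0.6077 0.1872 0.109 ]
loupe [0.6311 0.0678 0.112 ]
pocket [0.4666 0.3285 0.006 ]
hinge [0.6782 0.1473 0.083 ]
lug [0.4901 0.0885 0.083 ]
jar top [0.6093 0.1683 0.109 ]
loupe top [0.6235 0.0854 0.112 ]
pocket top [0.4599 0.3219 0.006 ]
jarlid 224 0.12968755215283273 ((610.0888061523438, 177.29750061035156), 28.556936264038086)
loupe 128 0.13215056291678773 ((622.3782348632812, 77.3111572265625), 21.800827026367188)
rest 345 0.017477243204628623 ((469.3298645019531, 324.89068603515625), 44.42342758178711)
```

View pics/s2c.png

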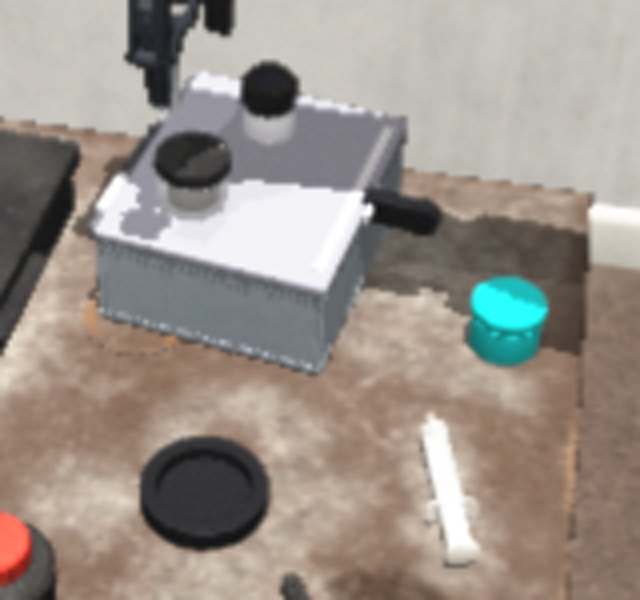

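```bash
python3 -m crank '[{"xyz":[3,-0.1,0.2],"spin":0},{"xyz":[6,-0.1,0.2],"spin":0},{"xyz":[7.5,-0.1,0.2],"spin":0},{"xyz":[8.4,-0.1,0.2],"spin":0},{"xyz":[8.9,-0.1,0.2],"spin":0},{"xyz":[8.9,-0.1,0.2],"spin":0}]' 8.54
python3 -m crank '[{"xyz":[0,0,0],"spin":0},{"xyz":[0,0,0],"spin":0},{"xyz":[0,0,0],"spin":0},{"xyz":[0,0,0],"spin":0},{"xyz":[0,0,0],"spin":0},{"xyz":[0,0,0],"spin":0},{"xyz":[0,0,0],"spin":0},{"xyz":[0,0,0],"spin":0},{"xyz":[0,0,0],"spin":0},{"xyz":[0,0,0],"spin":0}]' 4
python3 aim.py 0.609 0.1762 0.113
```

```text
clock: 3.22
eef_pos: [0.6099, 0.1749, 0.1128]
orientation: [3.125, 1.57, -2.837]
wrist_force: [-0.5, -0.4, 0.4]
opening: 1.001
clock: 4.05
eef_pos: [0.6107, 0.1751, 0.1149]
orientation: [0.027, 1.569, 0.349]
wrist_force: [-1.8, -0.2, 4.8]
opening: 0.609
p [0.6107 0.1751 0.1149] yaw_y 108.4 shift [ 0.19  0.16 -0.13] F [-1.82 -0.2   4.81] M [-0.02  0.27 -0.01] op 0.609 t 4.05 j [-0.28  0.64 -0.12  1.69  0.1   0.81  1.45]
```

```bash
python3 -m crank '[{"xyz":[-1,0,0],"spin":0},{"xyz":[-3,0,0],"spin":0},{"xyz":[-6,0,0],"spin":0},{"xyz":[-9,0,0],"spin":0},{"xyz":[-10,0,0],"spin":0},{"xyz":[-10,0,0],"spin":0}]'
python3 aim.py 0.4688 0.3237 0.15
python3 - <<'E'
from h import *
p,d=camera("scene"); cv2.imwrite("pics/s3.png",cv2.resize(p[50:250,230:430],None,fx=3,fy=3,interpolation=cv2.INTER_CUBIC))
E
```

```text
clock: 4.55
eef_pos: [0.6116, 0.1753, 0.2172]
orientation: [-0.002, 1.565, 0.319]
wrist_force: [0.0, 0.5, -1.8]
opening: 0.607
p [0.6116 0.1753 0.2172] yaw_y 108.39 shift [ 6.66 18.59 -8.91] F [ 0.01  0.46 -1.76] M [-0.01  0.02  0.  ] op 0.607 t 4.55 j [-0.27  0.54 -0.13  1.58  0.08  1.02  1.47]
```

View pics/s3.png

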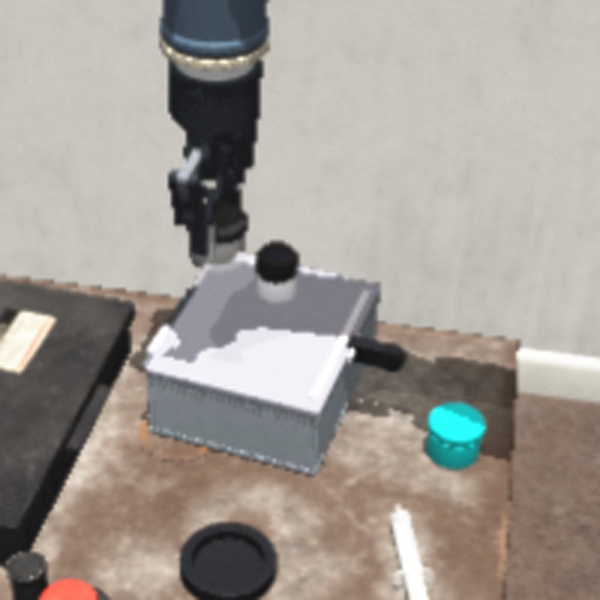

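```bash
python3 - <<'E'
from h import *
p,R,s=tool()
f=lambda q:[round(float((a-o)*3)) for a,o in zip(proj("scene",q),(230,50))]
for nm,o in [("tcp",(0,0,0)),("tipL",(.011,.032,0)),("tipR",(.011,-.032,0)),("jarbot",(.027,0,0)),("jartop",(-.015,0,0)),("jarbotfront-y",(.027,.0255,0)),("botz",(.027,0,-.0255))]:
    print(nm,f(p+R@np.array(o)))
im,d=camera("scene"); cv2.imwrite("pics/s4.png",cv2.resize(im[95:150,270:330],None,fx=10,fy=10,interpolation=cv2.INTER_CUBIC))
E
```

```text
tcp [217, 232]
tipL [203, 263]
tipR [231, 224]
jarbot [217, 257]
jartop [217, 218]
jarbotfront-y [206, 273]
botz [244, 264]
```

View pics/s4.png

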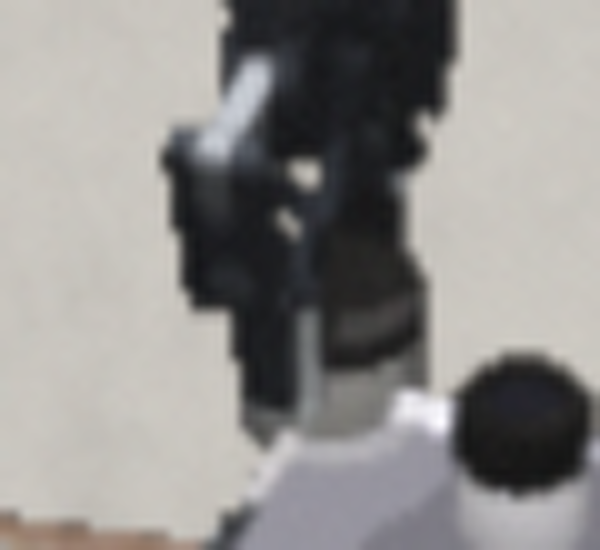

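```bash
python3 -m crank '[{"xyz":[0,4,-1.9],"spin":0},{"xyz":[0,8,-3.8],"spin":0},{"xyz":[1,12,-5.7],"spin":0},{"xyz":[3,16,-7.6],"spin":0},{"xyz":[6,18.6,-8.8],"spin":0},{"xyz":[10,18.6,-8.8],"spin":0},{"xyz":[13,18.6,-8.8],"spin":0},{"xyz":[14,18.6,-8.8],"spin":0},{"xyz":[14,18.6,-8.8],"spin":0},{"xyz":[14,18.6,-8.8],"spin":0}]'
python3 aim.py 0.4688 0.3237 0.033
python3 - <<'E'
from h import *
for n,(a,b,c,d_) in {"scene":(180,280,260,360),"top":(130,230,260,360)}.items():
    im,d=camera(n); cv2.imwrite(f"pics/r_{n}.png",cv2.resize(im[a:b,c:d_],None,fx=5,fy=5,interpolation=cv2.INTER_CUBIC))
E
```

```text
clock: 5.48
eef_pos: [0.4681, 0.3227, 0.0732]
orientation: [-2.545, 1.569, -2.225]
wrist_force: [0.1, 0.5, -0.6]
opening: 0.612
p [0.4681 0.3227 0.0732] yaw_y 108.35 shift [4.02 0.08 0.1 ] F [ 0.12  0.53 -0.57] M [ 0.05 -0.06  0.04] op 0.612 t 5.48 j [-0.6   0.62 -0.13  1.9   0.13  0.62  1.08]
```

View pics/r_scene.png

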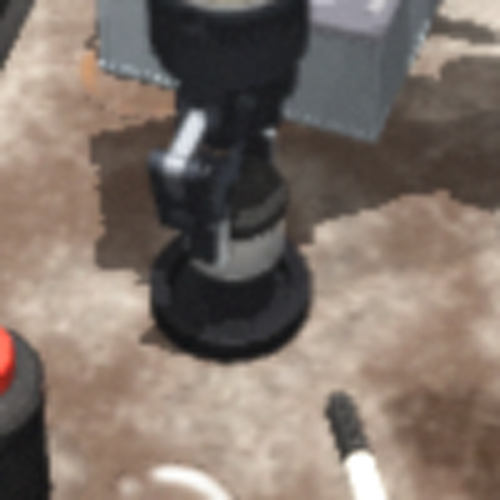

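The jar hangs over the rest, centred at about (307,232) in the scene picture. I'll lower it in small steps and watch the force.

```bash
python3 -m crank '[{"xyz":[1,0.1,0.1],"spin":0},{"xyz":[2,0.1,0.1],"spin":0},{"xyz":[3,0.1,0.1],"spin":0},{"xyz":[3.6,0.1,0.1],"spin":0},{"xyz":[3.6,0.1,0.1],"spin":0}]'
python3 -m crank '[{"xyz":[0.2,0,0],"spin":0},{"xyz":[0.4,0,0],"spin":0},{"xyz":[0.4,0,0],"spin":0}]'
python3 aim.py 0.4688 0.3237 0.033
```

```text
clock: 6.0
eef_pos: [0.4677, 0.3241, 0.0356]
orientation: [-2.793, 1.568, -2.472]
wrist_force: [-0.1, 1.2, -1.4]
opening: 0.612
clock: 6.25
eef_pos: [0.4686, 0.3249, 0.0333]
orientation: [0.27, 1.571, 0.592]
wrist_force: [0.4, -0.6, -1.8]
opening: 0.611
p [0.4686 0.3249 0.0333] yaw_y 108.41 shift [ 0.03 -0.12 -0.01] F [ 0.37 -0.61 -1.76] M [-0.06 -0.04  0.05] op 0.611 t 6.25 j [-0.61  0.68 -0.12  1.93  0.14  0.54  1.07]
```

```bash
python3 -m crank '[{"xyz":[0.15,0,0],"spin":0},{"xyz":[0.15,0,0],"spin":0},{"xyz":[0.15,0,0],"spin":0}]'
python3 -m crank '[{"xyz":[0.15,0,0],"spin":0},{"xyz":[0.15,0,0],"spin":0},{"xyz":[0.15,0,0],"spin":0}]'
python3 aim.py 0.4688 0.3237 0.033
```

```text
clock: 6.5
eef_pos: [0.4687, 0.3249, 0.033]
orientation: [0.189, 1.57, 0.51]
wrist_force: [-2.8, -1.8, 10.8]
opening: 0.61
clock: 6.75
eef_pos: [0.4687, 0.325, 0.0329]
orientation: [0.139, 1.569, 0.46]
wrist_force: [-6.9, -4.8, 28.5]
opening: 0.61
p [0.4687 0.325  0.0329] yaw_y 108.4 shift [-0.01 -0.12 -0.03] F [-6.87 -4.76 28.52] M [-1.01  1.4   0.02] op 0.61 t 6.75 j [-0.61  0.68 -0.11  1.93  0.14  0.53  1.06]
```

```bash
python3 -m crank '[{"xyz":[-0.25,0,0],"spin":0},{"xyz":[-0.25,0,0],"spin":0}]'
python3 -m crank '[{"xyz":[0,0,0],"spin":0},{"xyz":[0,0,0],"spin":0},{"xyz":[0,0,0],"spin":0},{"xyz":[0,0,0],"spin":0},{"xyz":[0,0,0],"spin":0},{"xyz":[-2,0,0],"spin":0},{"xyz":[-6,0,0],"spin":0},{"xyz":[-10,0,0],"spin":0},{"xyz":[-14,0,0],"spin":0},{"xyz":[-17,0,0],"spin":0},{"xyz":[-17,0,0],"spin":0}]' 8.54
python3 aim.py 0.6224 0.0765 0.2
python3 - <<'E'
from h import *
for n,(a,b,c,d_) in {"scene":(180,280,260,360)}.items():
    im,d=camera(n); cv2.imwrite(f"pics/r2_{n}.png",cv2.resize(im[a:b,c:d_],None,fx=5,fy=5,interpolation=cv2.INTER_CUBIC))
    P=cloud(n,d); uu,vv=np.meshgrid(range(640),range(400)); 
    m=(np.hypot(uu-306,vv-228)<25)&(P[...,2]>.03)&(P[...,2]<.07)&(im.max(2)<80); Q=P[m]
    print(m.sum(),np.percentile(Q[:,2],[10,50,90,98]))
    t=Q[Q[:,2]>.043]; print(cv2.minEnclosingCircle(t[:,:2].astype(np.float32)*1000), np.linalg.lstsq(np.c_[t[:,:2]-t[:,:2].mean(0),np.ones(len(t))],t[:,2],rcond=None)[0])
E
```

```text
clock: 6.92
eef_pos: [0.4689, 0.3251, 0.0337]
orientation: [0.317, 1.569, 0.638]
wrist_force: [-0.3, 0.5, -1.8]
opening: 0.609
clock: 7.83
eef_pos: [0.4708, 0.3266, 0.2092]
orientation: [0.34, 1.561, 0.661]
wrist_force: [0.3, 1.3, -0.7]
opening: 0.997
p [0.4708 0.3266 0.2092] yaw_y 108.38 shift [  0.89 -28.52   6.49] F [ 0.27  1.25 -0.69] M [ 0.02 -0.02  0.01] op 0.997 t 7.83 j [-0.58  0.45 -0.15  1.76  0.09  0.92  1.12]
227 [0.0422202  0.04754507 0.04955026 0.0504992 ]
((467.1597595214844, 325.874267578125), 27.923789978027344) [ 0.0121186  -0.01158198  0.047722  ]
```

View pics/r2_scene.png

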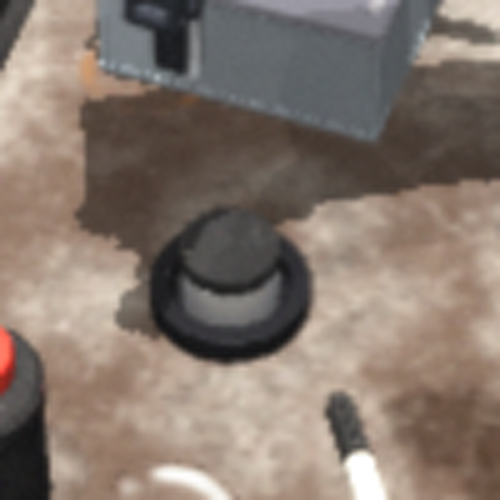

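The jar is seated: its top is level at 47.7 mm against 48 mm expected. Now the loupe.

```bash
python3 -m crank '[{"xyz":[0,-4,0.9],"spin":0},{"xyz":[0,-8,1.8],"spin":0},{"xyz":[0,-12,2.7],"spin":0},{"xyz":[0,-16,3.6],"spin":0},{"xyz":[0,-20,4.5],"spin":0},{"xyz":[0,-24,5.4],"spin":0},{"xyz":[0,-28.5,6.5],"spin":0},{"xyz":[1,-28.5,6.5],"spin":0},{"xyz":[2,-28.5,6.5],"spin":0},{"xyz":[2,-28.5,6.5],"spin":0},{"xyz":[2,-28.5,6.5],"spin":0}]' 8.54
python3 - <<'E'
from h import *
for n in ("scene","top"):
    im,d=camera(n); cv2.imwrite(f"pics/l_{n}.png",im); P=cloud(n,d); uu,vv=np.meshgrid(range(640),range(400))
    for nm,q,zr,r in [("loupe",(.6224,.0765,.136),(.125,.142),.035),("jar",(.468,.325,.048),(.042,.055),.035),("rest",(.468,.324,.018),(.013,.023),.05)]:
        m=(np.hypot(P[...,0]-q[0],P[...,1]-q[1])<r)&(P[...,2]>zr[0])&(P[...,2]<zr[1]); Q=P[m]
        if len(Q)>5: print(n,nm,m.sum(),np.median(Q[:,2]).round(4),np.round(cv2.minEnclosingCircle(Q[:,:2].astype(np.float32)*1000)[0],1),cv2.minEnclosingCircle(Q[:,:2].astype(np.float32)*1000)[1])
E
python3 aim.py 0.6224 0.0765 0.115
```

```text
clock: 8.8
eef_pos: [0.6188, 0.0764, 0.1814]
orientation: [2.684, 1.568, 3.007]
wrist_force: [-0.6, 0.5, -0.1]
opening: 1.003
scene loupe 126 0.1327 [622.   76.9] 22.19645881652832
scene jar 277 0.0478 [467.  326.8] 27.69108772277832
scene rest 302 0.0174 [468.6 325. ] 43.44447708129883
top loupe 189 0.1322 [618.4  74.3] 20.883468627929688
top jar 421 0.0478 [466.8 323.9] 26.66279411315918
top rest 490 0.0172 [468.1 322.6] 42.98354721069336
p [0.6195 0.0767 0.1828] yaw_y 108.55 shift [ 6.78 -0.12  0.27] F [0.8  0.34 0.32] M [-0.02  0.01 -0.02] op 1.0 t 8.9 j [-0.12  0.55 -0.12  1.65  0.08  0.94  1.62]
```

```bash
python3 -m crank '[{"xyz":[2,-0.1,0.2],"spin":0},{"xyz":[4,-0.1,0.2],"spin":0},{"xyz":[5.5,-0.1,0.2],"spin":0},{"xyz":[6.8,-0.1,0.2],"spin":0},{"xyz":[6.8,-0.1,0.2],"spin":0},{"xyz":[6.8,-0.1,0.2],"spin":0}]' 8.54
python3 aim.py 0.6224 0.0765 0.115
python3 -m crank '[{"xyz":[0,0,0],"spin":0},{"xyz":[0,0,0],"spin":0},{"xyz":[0,0,0],"spin":0},{"xyz":[0,0,0],"spin":0},{"xyz":[0,0,0],"spin":0},{"xyz":[0,0,0],"spin":0},{"xyz":[0,0,0],"spin":0},{"xyz":[0,0,0],"spin":0},{"xyz":[0,0,0],"spin":0},{"xyz":[0,0,0],"spin":0},{"xyz":[0,0,0],"spin":0}]' 3
python3 aim.py 0.6224 0.0765 0.115
```

```text
clock: 9.4
eef_pos: [0.622, 0.0756, 0.115]
orientation: [2.594, 1.57, 2.917]
wrist_force: [-0.2, 0.7, 0.1]
opening: 1.002
p [0.622  0.0756 0.115 ] yaw_y 108.49 shift [-0.    0.07  0.07] F [-0.15  0.68  0.07] M [-0.02 -0.05 -0.03] op 1.002 t 9.4 j [-0.12  0.63 -0.12  1.72  0.1   0.8   1.61]
clock: 10.32
eef_pos: [0.6227, 0.0747, 0.1158]
orientation: [-0.105, 1.569, 0.216]
wrist_force: [-2.0, 0.7, 5.4]
opening: 0.479
p [0.6227 0.0747 0.1158] yaw_y 108.4 shift [0.08 0.18 0.03] F [-1.96  0.68  5.38] M [-0.05  0.31 -0.02] op 0.479 t 10.32 j [-0.12  0.63 -0.12  1.72  0.1   0.8   1.61]
```

```bash
python3 -m crank '[{"xyz":[-1,0,0],"spin":0},{"xyz":[-3,0,0],"spin":0},{"xyz":[-6,0,0],"spin":0},{"xyz":[-8,0,0],"spin":0},{"xyz":[-8,4,-0.9],"spin":0},{"xyz":[-8,8,-1.8],"spin":0},{"xyz":[-8,12,-2.7],"spin":0},{"xyz":[-8,16,-3.6],"spin":0},{"xyz":[-8,20,-4.5],"spin":0},{"xyz":[-7,24,-5.6],"spin":0},{"xyz":[-5,27,-6.5],"spin":0},{"xyz":[-3,28.5,-6.8],"spin":0},{"xyz":[0,28.5,-6.8],"spin":0},{"xyz":[1,28.5,-6.8],"spin":0},{"xyz":[1,28.5,-6.8],"spin":0},{"xyz":[1,28.5,-6.8],"spin":0}]'
python3 aim.py 0.467 0.3253 0.0758
python3 - <<'E'
from h import *
im,d=camera("scene"); cv2.imwrite("pics/q1.png",cv2.resize(im[170:270,260:360],None,fx=5,fy=5,interpolation=cv2.INTER_CUBIC))
E
```

```text
clock: 11.65
eef_pos: [0.4685, 0.3227, 0.1053]
orientation: [-1.976, 1.57, -1.656]
wrist_force: [0.4, 0.3, -0.4]
opening: 0.467
p [0.4685 0.3227 0.1053] yaw_y 108.33 shift [ 2.95  0.3  -0.06] F [ 0.44  0.28 -0.39] M [-0.02  0.02  0.02] op 0.467 t 11.65 j [-0.6   0.58 -0.13  1.88  0.11  0.69  1.09]
```

View pics/q1.png

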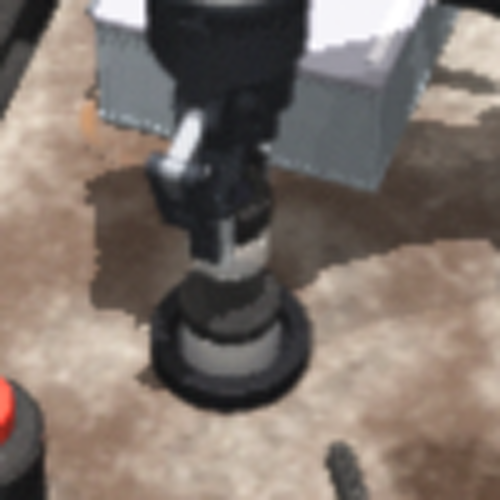

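```bash
python3 -m crank '[{"xyz":[1,0.3,-0.05],"spin":0},{"xyz":[2,0.3,-0.05],"spin":0},{"xyz":[2.6,0.3,-0.05],"spin":0},{"xyz":[2.6,0.3,-0.05],"spin":0}]'
python3 aim.py 0.467 0.3253 0.0758
python3 -m crank '[{"xyz":[0.1,0,0],"spin":0},{"xyz":[0.2,0,0],"spin":0},{"xyz":[0.2,0,0],"spin":0}]'
python3 aim.py 0.467 0.3253 0.0758
```

```text
clock: 12.03
eef_pos: [0.4658, 0.3256, 0.0774]
orientation: [-2.787, 1.569, -2.466]
wrist_force: [-0.2, 0.4, -0.8]
opening: 0.478
p [0.4658 0.3256 0.0774] yaw_y 108.39 shift [ 0.16 -0.06  0.1 ] F [-0.23  0.41 -0.82] M [ 0.01 -0.01  0.  ] op 0.478 t 12.03 j [-0.61  0.62 -0.13  1.9   0.12  0.63  1.08]
clock: 12.28
eef_pos: [0.4665, 0.3262, 0.0768]
orientation: [-0.085, 1.571, 0.236]
wrist_force: [0.0, 0.4, 0.3]
opening: 0.475
p [0.4665 0.3262 0.0768] yaw_y 108.4 shift [ 0.1  -0.1   0.02] F [0.02 0.41 0.33] M [ 0.01 -0.03 -0.05] op 0.475 t 12.28 j [-0.61  0.62 -0.12  1.9   0.12  0.63  1.08]
```

```bash
python3 -m crank '[{"xyz":[0,-0.1,0],"spin":0},{"xyz":[0.1,-0.1,0],"spin":0},{"xyz":[0.1,-0.1,0],"spin":0}]'
python3 aim.py 0.467 0.3253 0.0758
```

```text
clock: 12.53
eef_pos: [0.467, 0.3252, 0.0763]
orientation: [0.026, 1.57, 0.347]
wrist_force: [-0.6, -0.2, 3.1]
opening: 0.472
p [0.467  0.3252 0.0763] yaw_y 108.39 shift [0.05 0.01 0.  ] F [-0.61 -0.24  3.12] M [-0.23  0.    0.02] op 0.472 t 12.53 j [-0.61  0.62 -0.12  1.9   0.12  0.63  1.08]
```

```bash
python3 -m crank '[{"xyz":[0,0,0],"spin":0},{"xyz":[0,0,0],"spin":0},{"xyz":[0,0,0],"spin":0},{"xyz":[0,0,0],"spin":0},{"xyz":[0,0,0],"spin":0},{"xyz":[0,0,0],"spin":0},{"xyz":[-2,0,0],"spin":0},{"xyz":[-6,0,0],"spin":0},{"xyz":[-10,0,0],"spin":0},{"xyz":[-12,0,0],"spin":0},{"xyz":[-12,0,0],"spin":0}]' 8.54
python3 aim.py 0.489 0.083 0.19
```

```text
clock: 13.45
eef_pos: [0.4687, 0.3268, 0.2008]
orientation: [0.34, 1.563, 0.661]
wrist_force: [1.3, 0.7, -0.7]
opening: 1.001
p [0.4687 0.3268 0.2008] yaw_y 108.39 shift [  0.98 -23.78  -5.77] F [ 1.35  0.72 -0.67] M [ 0.04 -0.07 -0.06] op 1.001 t 13.45 j [-0.59  0.46 -0.15  1.78  0.08  0.9   1.12]
```

```bash
python3 -m crank '[{"xyz":[0,-4,0],"spin":0},{"xyz":[0,-8,0],"spin":0},{"xyz":[0,-12,0],"spin":0},{"xyz":[0,-14,0],"spin":0},{"xyz":[0,-14,0],"spin":0}]' 6
python3 - <<'E'
from h import *
for n in ("scene","top"):
    im,d=camera(n); cv2.imwrite(f"pics/m_{n}.png",im); P=cloud(n,d); uu,vv=np.meshgrid(range(640),range(400))
    for nm,q,zr,r in [("loupe",(.467,.325),(.083,.102),.035),("loupetop",(.467,.325),(.091,.102),.035),("jar",(.468,.325),(.04,.055),.035)]:
        m=(np.hypot(P[...,0]-q[0],P[...,1]-q[1])<r)&(P[...,2]>zr[0])&(P[...,2]<zr[1]); Q=P[m]
        if len(Q)>5: print(n,nm,m.sum(),np.percentile(Q[:,2],[50,95]).round(4),np.round(cv2.minEnclosingCircle(Q[:,:2].astype(np.float32)*1000)[0],1),cv2.minEnclosingCircle(Q[:,:2].astype(np.float32)*1000)[1])
    for t,z in (("lug_grip",.083),("cover_hinge",.083),("pocket",.006)): print(t,[(x['uv'],round(x['p'],2),at_z(n,*x['uv'],z).round(4)) for x in landmark_of(t,n)][:2])
a=cv2.imread("pics/m_scene.png")[100:260,240:400];b=cv2.imread("pics/m_top.png")[60:220,290:450]
cv2.imwrite("pics/m.png",cv2.resize(np.hstack([a,b]),None,fx=2.5,fy=2.5,interpolation=cv2.INTER_CUBIC))
E
```

```text
clock: 13.87
eef_pos: [0.5125, 0.1861, 0.1953]
orientation: [-1.892, 1.567, -1.578]
wrist_force: [0.0, 0.2, -0.1]
opening: 0.703
scene loupe 204 [0.0932 0.0971] [467.1 327.5] 21.62775230407715
scene loupetop 146 [0.0945 0.0979] [466.6 326.6] 21.296537399291992
scene jar 148 [0.0477 0.0531] [466.4 326.8] 27.06304359436035
lug_grip [([357.3, 165.8], 0.79, array([0.4931, 0.0725, 0.083 ]))]
cover_hinge [([291.2, 151.5], 0.7, array([0.6796, 0.1492, 0.083 ]))]
pocket [([306.1, 238.1], 0.84, array([0.4687, 0.3226, 0.006 ]))]
top loupe 294 [0.093  0.0972] [466.6 325.3] 21.167715072631836
top loupetop 209 [0.0941 0.0977] [467.  325.1] 20.760225296020508
top jar 131 [0.0471 0.0517] [466.8 323.8] 26.752243041992188
lug_grip []
cover_hinge []
pocket [([306.4, 185.2], 0.79, array([0.4639, 0.3246, 0.006 ]))]
```

View pics/m.png

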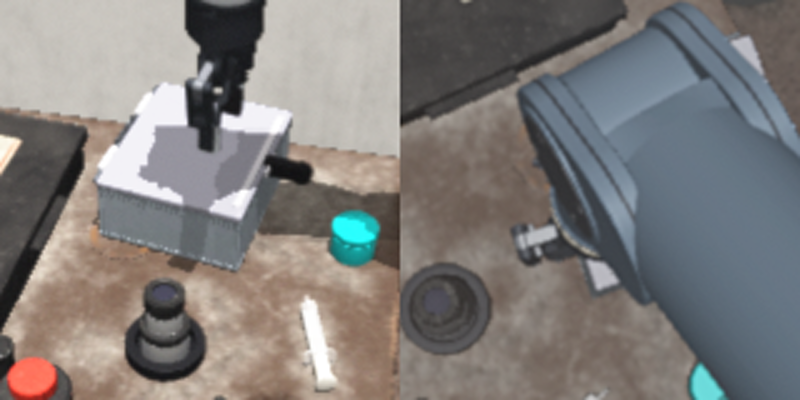

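The loupe stands on the jar, with its axis within about 1 mm of the jar's in both cameras and its top at about 96 mm. Next I'll fit the box frame and lug from the first unobstructed top picture.

```bash
python3 - <<'E'
from h import *
p=cv2.imread("pics/top1.png"); P=np.load("P.npy")
z=P[...,2]; on=((z>.078)&(z<.15)).astype(np.uint8)
# cover's side edges from height mask
R_=[];L_=[];
for v in range(100,150):
    c=np.where(on[v,335:470])[0]+335
    if len(c): R_.append(at_z("top",c.max()+.5,v,.088)); L_.append(at_z("top",c.min()-.5,v,.088))
for nm,A in (("R",R_),("L",L_)):
    l=cv2.fitLine(np.array(A)[:,:2].astype(np.float32),cv2.DIST_HUBER,0,.01,.01).ravel(); print(nm,np.degrees(np.arctan2(l[1],l[0])),l[2:])
g=p.mean(2); B=[];F=[]
for u in range(372,440):
    c=np.where(on[60:190,u])[0]+60
    B.append(at_z("top",u,c.min()-.5,.088)); F.append(at_z("top",u,c.max()+.5,.088))
for nm,A in (("B",B),("F",F)):
    l=cv2.fitLine(np.array(A)[:,:2].astype(np.float32),cv2.DIST_HUBER,0,.01,.01).ravel(); print(nm,np.degrees(np.arctan2(l[1],l[0])),l[2:])
# lug rows
for v in range(158,188,2):
    print(v,g[v,404:430].astype(int), (z[v,404:430]*1000).astype(int))
E
```

```text
R 20.02454 [0.6119241  0.01802313]
L 19.842192 [0.59735644 0.22978757]
B -72.106514 [0.6996168  0.10449634]
F -69.48171 [0.5097836  0.10135613]
158 [255 255 255 254 254 251 223 209 213 178 142 174 207 205 204 208 174 141
 127 121 116 116 130 143 146 152] [85 91 92 87 86 88 86 88 86 88 93 85 89 88 88 85 86 80 67 57 43 35 24 16
 10 -2]
160 [238 223 225 221 207 165 121 110 110 108 107 150 215 239 246 241 174 129
 137 153 169 169 168 167 166 167] [  85   84   86   86   88   90   92   90 1197   93   93   89   85   85
   86   84   29   19   10   -1    1    3    2    2   -2    3]
162 [217 209 202 207 206 183 125 113 117 114 111 113 134 155 154 151 158 172
 175 172 171 169 169 170 176 179] [87 86 89 84 82 86 86 94 95 96 93 95 89  0 -3 -1 -4 -1  0  1 -2 -2 -3 -3
 -1 -3]
164 [144 189 239 250 232 189 117  99 116 117 113 110 110 129 159 165 166 167
 169 171 174 174 171 169 172 172] [70 83 89 82 89 81 87 88 92 92 92 94 90 92  0 -1 -2 -2  1  0 -4  2  0  0
  0 -1]
166 [123 123 128 138 133 107  87  91 111 118 115 112 108 112 138 164 172 173
 172 170 170 170 166 163 163 162] [14  5  0  1  1 -4 82 87 
[... 1431 characters left out ...]
  0 -4 -3 -1
 -1  0]
182 [158 163 167 164 161 163 165 167 170 173 169 142  98  82  84  86  88  95
 115 141 158 163 160 162 168 169] [ 0  0  0  0 -3  0  0 -1 -2 -5 -5  0 81 94 91 92 89 90 88  0 -4 -3  2  2
  1 -4]
184 [160 164 162 157 156 160 165 168 171 174 177 172 149 126 130 146 147 148
 153 155 157 163 168 171 172 169] [   3   -4    0   -2   -2    2   -1    0    1   -3    0   -7   -1 1197
   -3   -3   -1   -3    0   -3    0    2   -1   -3   -2 1197]
186 [162 165 166 162 156 155 158 160 161 161 160 161 167 167 160 153 149 145
 147 150 158 169 171 167 166 167] [  -2   -1   -2   -2   -2   -3   -1   -2   -3    0    0    0   -2    0
   -3    1   -2    2   -3   -2    0    0    0    2 1197   -2]
```

```bash
python3 - <<'E'
from h import *
for yaw in (19.,20.):
    a=np.radians(yaw); u=np.array([np.cos(a),np.sin(a)]); n=np.array([-u[1],u[0]])
    print(yaw,"n.lug",[round(float(n@at_z("top",c,r,.095)[:2]),4) for c,r in ((414.2,164),(416.7,172),(417.7,175),(418.8,178))],
    "u.end",[round(float(u@at_z("top",c,r,.095)[:2]),4) for c,r in ((420.5,183),(418,183.5))])
im,d=camera("scene"); P=cloud("scene",d); p=im
m=(P[...,2]>.075)&(P[...,2]<.11)&(np.hypot(P[...,0]-.49,P[...,1]-.08)<.045)&(p.max(2)<70)
Q=P[m]; print(m.sum(), cv2.minAreaRect(Q[:,:2].astype(np.float32)*1000))
for yaw in (20.,):
    a=np.radians(yaw); u=np.array([np.cos(a),np.sin(a)]); n=np.array([-u[1],u[0]]); print(np.percentile(Q[:,:2]@u,[1,50,99]),np.percentile(Q[:,:2]@n,[2,50,98]),np.percentile(Q[:,2],[50,95]))
    T=Q[Q[:,2]>.09]; print(len(T),np.percentile(T[:,:2]@n,[2,50,98]))
m=(P[...,2]>.082)&(P[...,2]<.093)&(p.min(2)>110)&(np.hypot(P[...,0]-.6,P[...,1]-.12)<.15)
Q=P[m]; print("front/hinge u",np.percentile(Q[:,:2]@u,[.5,2,98,99.5]),"n",np.percentile(Q[:,:2]@n,[.5,99.5]))
cv2.imwrite("pics/lug.png",cv2.resize(im[140:200,320:400],None,fx=8,fy=8,interpolation=cv2.INTER_CUBIC))
E
```

```text
19.0 n.lug [-0.0831, -0.0828, -0.0828, -0.083] u.end [0.4643, 0.4649]
20.0 n.lug [-0.092, -0.0913, -0.0912, -0.0913] u.end [0.4628, 0.4635]
128 ((492.84271240234375, 87.06184387207031), (53.72517013549805, 17.443511962890625), 10.80522346496582)
[0.46602669 0.49144939 0.51829856] [-0.09621392 -0.08627401 -0.08211287] [0.09017516 0.09543183]
65 [-0.09726031 -0.08728084 -0.08170451]
front/hinge u [0.51598735 0.51854181 0.6903387  0.69439622] n [-0.19006391  0.01254252]
```

View pics/lug.png

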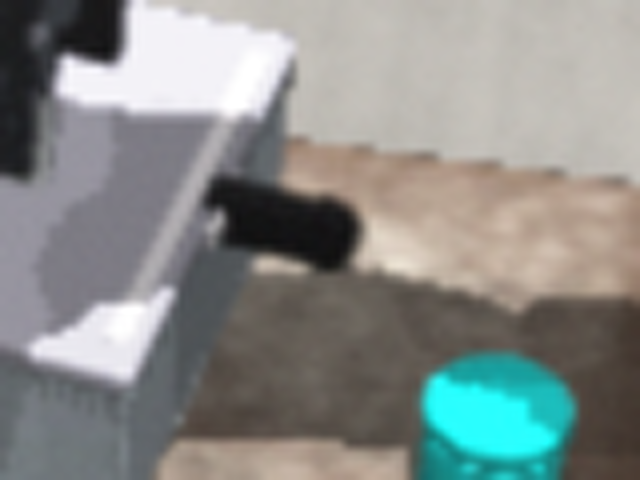

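```bash
python3 aim.py 0.4903 0.0827 0.125
```

```text
p [0.5106 0.1934 0.1957] yaw_y 108.5 shift [ 7.07 -9.86 -5.43] F [-0.18 -0.67 -0.18] M [-0.   -0.02 -0.01] op 0.701 t 14.32 j [-0.35  0.43 -0.14  1.84  0.07  0.87  1.37]
```

```bash
python3 -m crank '[{"xyz":[0,-3.3,-1.8],"spin":0},{"xyz":[0,-6.6,-3.6],"spin":-0.028},{"xyz":[2,-9.9,-5.4],"spin":-0.028},{"xyz":[5,-9.9,-5.4],"spin":-0.028},{"xyz":[7,-9.9,-5.4],"spin":-0.028},{"xyz":[7,-9.9,-5.4],"spin":-0.028},{"xyz":[7,-9.9,-5.4],"spin":-0.028}]' 4.5
python3 aim.py 0.4903 0.0827 0.077
python3 - <<'E'
from h import *
im,d=camera("scene")
cv2.imwrite("pics/lug2.png",cv2.resize(im[110:200,300:400],None,fx=6,fy=6,interpolation=cv2.INTER_CUBIC))
E
```

```text
clock: 14.9
eef_pos: [0.4905, 0.0819, 0.1255]
orientation: [2.916, 1.569, -3.017]
wrist_force: [1.2, 0.8, -0.1]
opening: 0.525
p [0.4905 0.0819 0.1255] yaw_y 110.06 shift [4.85 0.08 0.02] F [ 1.24  0.84 -0.09] M [-0.02 -0.02 -0.01] op 0.525 t 14.9 j [-0.17  0.47 -0.12  2.04  0.09  0.64  1.56]
```

View pics/lug2.png

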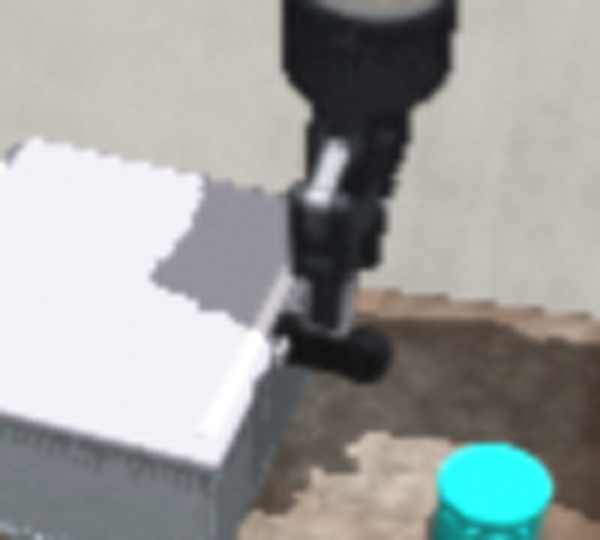

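The gripper is over the middle of the lug, which sits at about (357,167) in the scene picture. I'll go down and close gently.

```bash
python3 -m crank '[{"xyz":[1.5,0.1,0],"spin":0},{"xyz":[3,0.1,0],"spin":0},{"xyz":[4.2,0.1,0],"spin":0},{"xyz":[4.8,0.1,0],"spin":0},{"xyz":[4.8,0.1,0],"spin":0},{"xyz":[4.8,0.1,0],"spin":0}]' 4.5
python3 aim.py 0.4903 0.0827 0.077
python3 -m crank '[{"xyz":[0,0,0],"spin":0},{"xyz":[0,0,0],"spin":0},{"xyz":[0,0,0],"spin":0},{"xyz":[0,0,0],"spin":0},{"xyz":[0,0,0],"spin":0},{"xyz":[0,0,0],"spin":0},{"xyz":[0,0,0],"spin":0},{"xyz":[0,0,0],"spin":0},{"xyz":[0,0,0],"spin":0}]' 0.6
python3 aim.py 0.4903 0.0827 0.077
```

```text
clock: 15.45
eef_pos: [0.4911, 0.0829, 0.0786]
orientation: [-0.091, 1.57, 0.259]
wrist_force: [-0.2, 0.6, 0.7]
opening: 0.531
p [0.4911 0.0829 0.0786] yaw_y 110.05 shift [ 0.16  0.01 -0.09] F [-0.17  0.64  0.7 ] M [ 0.04  0.02 -0.03] op 0.531 t 15.45 j [-0.19  0.54 -0.11  2.08  0.11  0.52  1.54]
clock: 16.2
eef_pos: [0.4915, 0.0813, 0.0785]
orientation: [-0.767, 1.569, -0.418]
wrist_force: [0.1, -4.7, 2.3]
opening: 0.156
p [0.4915 0.0813 0.0785] yaw_y 109.96 shift [ 0.15  0.17 -0.07] F [ 0.1  -4.65  2.3 ] M [-0.84 -0.41  0.22] op 0.156 t 16.2 j [-0.18  0.54 -0.11  2.08  0.11  0.52  1.54]
```

The lug is gripped (opening 13 mm) with little side load. I'll relieve the side load and start along the arc, which has radius 198 mm about the hinge.

```bash
python3 -m crank '[{"xyz":[-0.4,-0.1,0.02],"spin":0},{"xyz":[-0.85,-0.1,0.04],"spin":0},{"xyz":[-1.7,-0.1,0.1],"spin":0},{"xyz":[-2.6,-0.1,0.22],"spin":0},{"xyz":[-3.4,-0.1,0.36],"spin":0},{"xyz":[-3.4,-0.1,0.36],"spin":0},{"xyz":[-3.4,-0.1,0.36],"spin":0}]'
python3 aim.py 0.4915 0.0813 0.0785
```

```text
clock: 16.78
eef_pos: [0.4949, 0.0825, 0.1123]
orientation: [-0.266, 1.569, 0.083]
wrist_force: [5.1, -2.0, -3.3]
opening: 0.151
p [0.4949 0.0825 0.1123] yaw_y 110.0 shift [ 3.38  0.   -0.37] F [ 5.12 -1.96 -3.33] M [-0.5  -0.62  0.2 ] op 0.151 t 16.78 j [-0.17  0.49 -0.12  2.04  0.1   0.61  1.56]
```

```bash
python3 -m crank '[{"xyz":[-0.85,0,0.19],"spin":0},{"xyz":[-1.68,0,0.4],"spin":0},{"xyz":[-2.51,0,0.67],"spin":0},{"xyz":[-3.32,0,0.95],"spin":0},{"xyz":[-4.13,0,1.28],"spin":0},{"xyz":[-4.91,0,1.64],"spin":0},{"xyz":[-5.68,0,2.04],"spin":0},{"xyz":[-6.43,0,2.47],"spin":0},{"xyz":[-7.17,0,2.93],"spin":0},{"xyz":[-7.87,0,3.42],"spin":0},{"xyz":[-8.56,0,3.95],"spin":0},{"xyz":[-9.23,0,4.5],"spin":0},{"xyz":[-9.23,0,4.5],"spin":0},{"xyz":[-9.23,0,4.5],"spin":0}]'
python3 aim.py 0.4915 0.0813 0.0785
cat > ang.py <<'E'
from h import *
import sys
tag=sys.argv[1]
a=np.radians(20); u=np.array([np.cos(a),np.sin(a)]); n=np.array([-u[1],u[0]])
for c in ("scene","top"):
    im,d=camera(c); P=cloud(c,d); U=P[...,:2]@u; N=P[...,:2]@n; Z=P[...,2]
    # cover plate: bright points above the box, away from middle (gripper)
    m=(im.min(2)>60)&(U>.5)&(U<.72)&(N>-.2)&(N<.02)&(abs(N+.09)>.045)&(Z>.115)&(Z<.27)
    if m.sum()>30:
        q=np.c_[U[m],Z[m]].astype(np.float32); l=cv2.fitLine(q,cv2.DIST_HUBER,0,.001,.001).ravel()
        print(c,"cover angle",round(float(np.degrees(np.arctan(-l[1]/l[0])))%180,1),"n",m.sum(), "resid",np.abs((q-l[2:])@[-l[1],l[0]]).mean().round(4))
    else: print(c,"few",m.sum())
    cv2.imwrite(f"pics/{tag}_{c}.png",im)
a1=cv2.imread(f"pics/{tag}_scene.png")[60:260,240:440]; b=cv2.imread(f"pics/{tag}_top.png")[40:240,290:490]
cv2.imwrite(f"pics/{tag}.png",cv2.resize(np.hstack([a1,b]),None,fx=2,fy=2,interpolation=cv2.INTER_CUBIC))
E
python3 ang.py c40
```

```text
clock: 17.95
eef_pos: [0.5367, 0.098, 0.2041]
orientation: [-0.666, 1.571, -0.317]
wrist_force: [3.5, -2.3, -3.8]
opening: 0.148
p [0.5367 0.098  0.2041] yaw_y 110.0 shift [12.56 -0.02 -4.82] F [ 3.5  -2.32 -3.83] M [-0.39 -0.51  0.2 ] op 0.148 t 17.95 j [-0.17  0.42 -0.13  1.83  0.07  0.89  1.58]
scene cover angle 39.2 n 620 resid 0.0017
top cover angle 38.9 n 1194 resid 0.0013
```

View pics/c40.png

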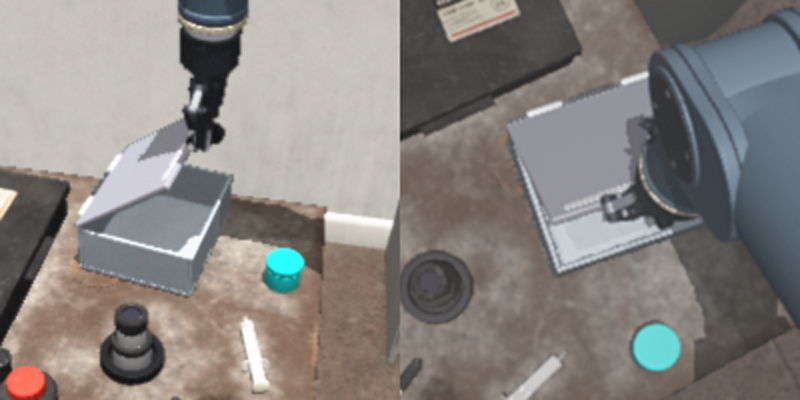

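```bash
python3 -m crank '[{"xyz":[-0.32,0,0.29],"spin":0},{"xyz":[-0.64,0,0.58],"spin":0},{"xyz":[-0.95,0,0.88],"spin":0},{"xyz":[-1.26,0,1.19],"spin":0},{"xyz":[-1.55,0,1.51],"spin":0},{"xyz":[-1.84,0,1.83],"spin":0},{"xyz":[-2.12,0,2.16],"spin":0},{"xyz":[-2.4,0,2.49],"spin":0},{"xyz":[-2.67,0,2.83],"spin":0},{"xyz":[-2.93,0,3.17],"spin":0},{"xyz":[-3.18,0,3.52],"spin":0},{"xyz":[-3.43,0,3.88],"spin":0},{"xyz":[-3.43,0,3.88],"spin":0},{"xyz":[-3.43,0,3.88],"spin":0}]'
python3 aim.py 0.4915 0.0813 0.0785
python3 ang.py c55
```

```text
clock: 19.22
eef_pos: [0.5734, 0.1115, 0.2386]
orientation: [0.02, 1.57, 0.369]
wrist_force: [3.8, -1.7, -7.6]
opening: 0.149
p [0.5734 0.1115 0.2386] yaw_y 110.01 shift [16.   -0.04 -8.74] F [ 3.8  -1.74 -7.6 ] M [-0.44 -0.34  0.08] op 0.149 t 19.22 j [-0.19  0.44 -0.13  1.69  0.07  1.01  1.58]
scene cover angle 53.0 n 370 resid 0.0025
top cover angle 54.1 n 888 resid 0.0012
```

View pics/c55.png

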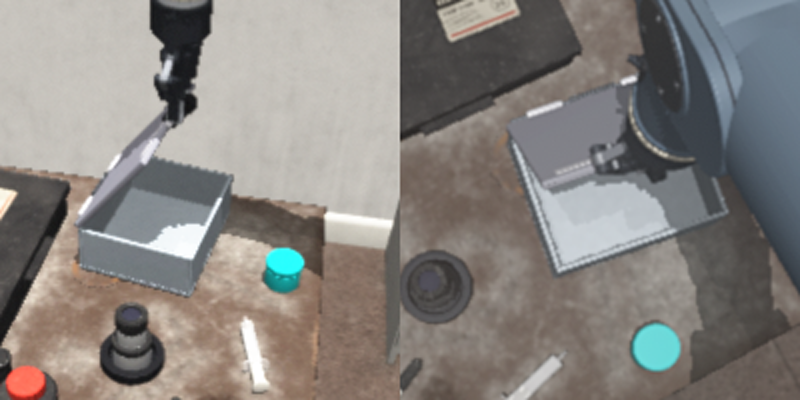

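```bash
python3 -m crank '[{"xyz":[-0.23,0,0.36],"spin":0},{"xyz":[-0.47,0,0.73],"spin":0},{"xyz":[-0.69,0,1.1],"spin":0},{"xyz":[-0.9,0,1.48],"spin":0},{"xyz":[-1.0,0,1.67],"spin":0},{"xyz":[-1.1,0,1.86],"spin":0},{"xyz":[-1.21,0,2.05],"spin":0},{"xyz":[-1.31,0,2.24],"spin":0},{"xyz":[-1.41,0,2.44],"spin":0},{"xyz":[-1.5,0,2.63],"spin":0},{"xyz":[-1.6,0,2.83],"spin":0},{"xyz":[-1.68,0,3.02],"spin":0},{"xyz":[-1.68,0,3.02],"spin":0},{"xyz":[-1.68,0,3.02],"spin":0},{"xyz":[-1.68,0,3.02],"spin":0},{"xyz":[-1.68,0,3.02],"spin":0}]'
python3 aim.py 0.4915 0.0813 0.0785
python3 ang.py c65
```

```text
clock: 20.65
eef_pos: [0.6013, 0.1218, 0.2551]
orientation: [2.285, 1.571, 2.634]
wrist_force: [1.5, -0.3, -11.2]
opening: 0.152
p [0.6013 0.1218 0.2551] yaw_y 110.02 shift [ 17.66  -0.05 -11.7 ] F [  1.45  -0.29 -11.21] M [-0.28  0.4   0.1 ] op 0.152 t 20.65 j [-0.19  0.47 -0.13  1.59  0.07  1.09  1.58]
scene cover angle 64.4 n 234 resid 0.0027
top cover angle 63.3 n 601 resid 0.0015
```

View pics/c65.png

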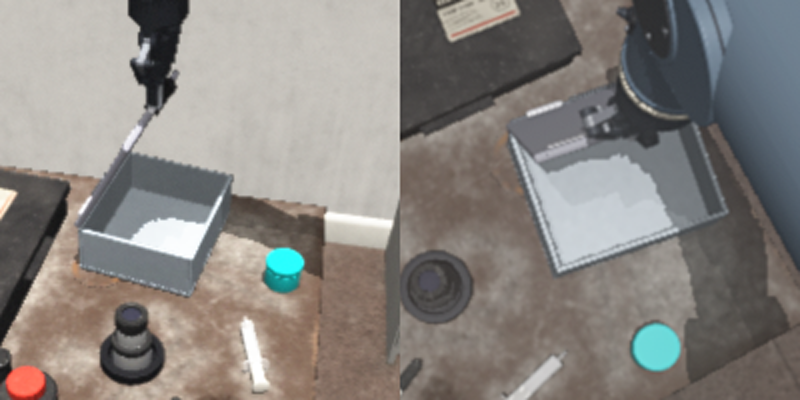

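```bash
python3 -m crank '[{"xyz":[0.18,0,-0.38],"spin":0},{"xyz":[0.37,0,-0.78],"spin":0},{"xyz":[0.57,0,-1.17],"spin":0},{"xyz":[0.77,0,-1.55],"spin":0},{"xyz":[0.99,0,-1.93],"spin":0},{"xyz":[1.21,0,-2.3],"spin":0},{"xyz":[1.44,0,-2.66],"spin":0},{"xyz":[1.68,0,-3.02],"spin":0},{"xyz":[1.92,0,-3.38],"spin":0},{"xyz":[2.17,0,-3.73],"spin":0},{"xyz":[2.38,0,-4.0],"spin":0},{"xyz":[2.5,0,-4.15],"spin":0},{"xyz":[2.6,0,-4.28],"spin":0},{"xyz":[2.6,0,-4.28],"spin":0},{"xyz":[2.6,0,-4.28],"spin":0},{"xyz":[2.6,0,-4.28],"spin":0},{"xyz":[2.6,0,-4.28],"spin":0},{"xyz":[2.6,0,-4.28],"spin":0}]'
python3 aim.py 0.4915 0.0813 0.0785
python3 ang.py c50
python3 - <<'E'
from h import *
for n in ("scene","top"):
    im,d=camera(n); P=cloud(n,d)
    for nm,q,zr,r in [("loupetop",(.467,.325),(.09,.102),.035),("jar",(.468,.325),(.04,.055),.035),("tank",(.474,.496),(.06,.14),.05),("can",(.567,.458),(.04,.07),.03)]:
        m=(np.hypot(P[...,0]-q[0],P[...,1]-q[1])<r)&(P[...,2]>zr[0])&(P[...,2]<zr[1]); Q=P[m]
        if len(Q)>5: print(n,nm,m.sum(),np.percentile(Q[:,2],50).round(4),np.round(cv2.minEnclosingCircle(Q[:,:2].astype(np.float32)*1000)[0],1))
print(state()['joint_velocities'].round(3))
E
```

```text
clock: 22.25
eef_pos: [0.5606, 0.1067, 0.2297]
orientation: [-2.667, 1.57, -2.318]
wrist_force: [-1.5, -2.0, 7.1]
opening: 0.155
p [0.5606 0.1067 0.2297] yaw_y 110.0 shift [15.12 -0.02 -7.36] F [-1.53 -2.01  7.14] M [ 0.04 -0.32  0.11] op 0.155 t 22.25 j [-0.18  0.43 -0.13  1.73  0.07  0.98  1.58]
scene cover angle 49.2 n 457 resid 0.0021
top cover angle 49.4 n 999 resid 0.0012
scene loupetop 163 0.0939 [465.6 327.1]
scene jar 149 0.0479 [467.  326.5]
scene tank 829 0.0982 [474.2 498. ]
scene can 135 0.05 [571.2 461.9]
top loupetop 261 0.0937 [466.8 324.8]
top jar 129 0.0475 [466.8 324. ]
top tank 842 0.0994 [474.3 496.2]
top can 171 0.0498 [570.3 461.1]
[-0.002 -0.001  0.     0.001 -0.001  0.002 -0.   ]
```

View pics/c50.png

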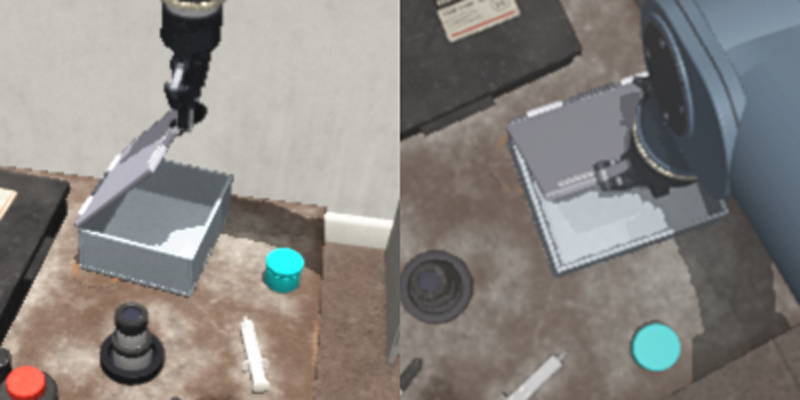

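```bash
python3 -c "
from station import *
print(finish_job())"
```

```text
the job is handed in; nothing more can be done
None
```

The whole job was done in the order asked and handed in at about 23 s on the robot's clock. The arm is still holding the cover's lug.

- **Lens jar:** it is seated in the rest, upright, with its lid top at 47.5–48 mm against 48 mm expected.
- **Loupe:** it stands upright on the jar. In the last check its axis was within about 1.5 mm of the jar's in both cameras.
- **Cover past balance:** I raised it by the lug to about 64°. The cameras gave 64.4° and 63.3°, and the arm's pose gave about 65°.
- **Cover held:** I eased it back and it is now held still at about 50°. The cameras gave 49.2° and 49.4°, and the arm's pose gave about 50.1°. The joints were not moving.
- **Tank and canister:** I never went near them. The tank measured where it was at the start. The canister's start fix came from a looser fit that differs by about 5–7 mm, so its last reading doesn't closely confirm that it stayed put.

The two cameras disagreed by about 2–3 mm in y, so I used their average. The highest wrist force I read was about 30 N, while pressing the jar down into the rest. No check failed.

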